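# Shut and fasten the dust box cover with its quarter-turn stud

## Robot

A 6-joint arm with a two-finger parallel gripper is mounted at the origin on a cart in front of the work surface, level with it; the furniture and walls round the work are solid. World frame = base frame: x ahead of the robot, y to its left, z up, the work surface at z = 0. Lengths are in m, angles in degrees, forces in N, time in s.
With the tool pointing down it reaches from about 0.35 to 0.875 m from the base axis. Payload 4.2 kg.
Tool frame: the origin (TCP) lies midway between the tips of the shut fingers; the grasp point (between the pads) lies 19 mm behind it; z points along the fingers, y is the line along which they close (so a half turn about z gives the same grasp; the last joint's range is limited). The gripper opens to 87 mm and grips with 3 to 60 N. Pads are 19 mm wide; open, the fingers measure 117 mm over their backs; the gripper's body (75 mm by 190 mm) begins 51 mm behind the grasp point.
Start: joints at [14.817, 22.042, 0.453, 0, -68.411, -14.817], TCP at [0.625, 0, 0.223] pointing down, gripper open.
Joint ranges: [-179.83, 179.83], [-69.29, 118.12], [-61.27, 80.66], [-181.25, 117.63], [-171.15, -9.14], [-177.46, 177.46]. Speed limits (degrees/s): [159.86, 159.86, 180, 180, 180, 180].

## Interface

Orientations are given as a 3x3 rotation matrix whose columns are the frame's x, y, z axes.
In Python, from station import * gives the robot as it stands. The module is installed in compiled form; this text tells all that it offers.
- The arm moves only by the tool servo_tool, never from a script. Its argument "deltas" is a list of rows, each an object of numbers: "tx", "ty", "tz": the shift along the tool's x, y, z in mm; "ax", "ay", "az": the turn, a rotation vector about the tool's x, y, z in rad; "claw": the finger opening in mm, from 0 to 87. In form: [{"tx": .., "ty": .., "tz": .., "ax": .., "ay": .., "az": .., "claw": ..}, ...]. A call has 1 to 12 rows; each row is the pose to reach, as a shift and turn from the pose commanded when the call began, along the tool's axes at that moment; what a row does not reach only later rows make up. A row lasts 1/12 s, in which the tool goes at most 41.7 mm and 7.16 degrees, less where a joint would pass 70% of its speed; a pose out of reach is approached as far as the arm can. A call with a gripper value outside its range is refused whole. The fingers move at their own pace and stop on an object; the grip force is fixed at half the most. Time passes only in rows, so rows that repeat a pose let the fingers close. It gives the time, the measured TCP pose, the force, the opening and the grip force at its end, in the units of the state.
- sense(): the state, without advancing time (a new reading comes with each control period).
- capture(name): name is "scene" or "side" or "wrist"; returns the picture (420x560x3 uint8, blue, green, red); there is no depth.
- calibration(name): a dict with "fx", "fy", "cx", "cy" (pixels), "dist" ([k1, k2, p1, p2, k3] as OpenCV has them; the pictures are not rectified), "cam_to_world" (4x4, takes a point from camera to world coordinates); the wrist camera has in their place "hand_eye" (4x4, takes a point from camera to tool coordinates, whose origin is the TCP and whose axes are the flange's). Camera axes: x right, y down, z forward; pixel columns grow to the right and rows downward; lengths in m; the calibration is good to about 2 mm. A picture is of the moment at which its call begins: read the wrist's pose just before it. calibration takes no time and is no camera call.
- finish_job(): hands the job in; it is judged then, once.
Trained networks look in the newest picture that a camera, given by its name, has taken for a name from the list of things; names that differ only in an ending like _2 or _b are one class to them, and where a whole thing is asked for, a point or a joint stands for the part that bears it (a point fixed in the world has none). Each returns a list of dicts, best first, with "confidence" (0 to 1); they miss things now and then, are a little off and sometimes report something else, mostly with a low value. They report only what shows in the picture. A call takes as long as a camera call.
- recognise(label, camera): "xyz" ([x, y, z] in m, in the coordinates of the camera as it stood for that picture, good to about 4 mm: the middle of the surface that is visible of it).
- trace(label, camera): "mask" (420x560 bool, what is visible of it).
The state is a dict: "time_s": time; "joints": joint angles; "joint_velocities": joint speeds; "effort": joint torques, N m; "tcp_pos": TCP position; "ee_rot": TCP orientation; "wrist_force": force on the tool from outside, world axes, zero at the start; "moment": the same for the moment, N m; "gripper_width": opening from 0.0 (shut) to 1.0 (fully open); "gripper_force": force on a finger pad.
Only numpy, scipy, OpenCV 4.12 (cv2) and the standard library are available. Lean on these libraries where they do the work, as an engineer would, in place of code of your own. Each camera call takes 0.05 s, during which the arm holds its last target. There are 200 camera calls.

## Task

Swing the grey cover of the dust box shut, then fasten it with the slotted orange stud on it: press the stud in, give it a quarter turn clockwise while it is in, and press on until it drops fully home into its catch, its wing lying across the cover. Then let go, and leave the other things on the table where they lie.

Things in the scene. Friction and masses are not known exactly. Their poses are not given: they have to be found in the camera images.
- dust_box: Fixed filter box of a bench dust extractor: dark grey, 170 deep (x) x 210 wide (y) x 100 mm high, open on top under its hinged cover; dark louvres in its front (-x side), a black hose spigot standing 30 mm out of its -y side. It cannot be pushed away. Origin: centre of its underside, on the table; x points from front to hinge, z up. Place and yaw vary.
- cover (a joint): Cover's angle, rad: 0 = shut flat on the box, growing as its front edge rises; 0.45 to 0.9 at the start. Stiff hinge: the cover stays where it is left; about 5 N down near its front edge moves it. The cover is a grey plate, 185 mm from hinge to front edge, 214 mm wide, 8 mm thick, with the orange stud in it.
- cover_hinge (a point): Middle of the cover's hinge line, at the top back edge of the box (85 mm behind the box's centre, 100.5 mm above the table). This is the level of the cover's underside. The hinge line runs along the box's y; the axes turn with the cover.
- cover_push (a point): Point on the cover's upper face to push it shut at: 160 mm from the hinge line and on the middle line, among black ribs, 25 mm from the front edge. The stud's axis stands square on the cover on the same middle line, 100 mm from the hinge. Axes turn with the cover, z out of its upper face; 108.5 mm above the table when the cover is shut.
- stud_top (a point): Middle of the top of the stud's wing, on the stud's axis. Orange head: a disc 48 mm across, 5 mm thick; on it the wing, a bar 48 long, 14 wide, 24 mm high with a 3 mm screwdriver slot along its top. Pinch the wing across its 14 mm. x along the wing, z up out of the cover; moves and turns with the stud. 44 mm above the cover's upper face with the stud fully out, 31 mm fully home.
- stud_press (a joint): How far the stud is pressed in, m: 0 = fully out (start), 0.013 = home. About 4 N slides it; it stays where it is left. With the cover shut it can turn only when pressed 4 mm or more; at 6.5 mm (7 to 8 under load) it meets a ledge; after the quarter turn it can be pressed on to 0.013, into the pocket, where it cannot turn and the cover is locked.
- stud_turn (a joint): Turn of the stud, rad, clockwise seen from above: 0 to 0.05 at the start, when the wing runs front to back (along the box's x); 1.57 = quarter turn, wing across the box, parallel to the hinge. Stop at 1.65; the pocket lets the stud drop from about 1.42 to the stop. Friction about 0.05 N m: it stays where it is left.
- sanding_block: Bystander, loose: cork-topped sanding block 49 x 92 x 30 mm. Origin at its underside's centre.
- clay_whistle: Bystander, loose: brown clay whistle 34 x 80 x 29 mm. Origin at its underside's centre.
- masking_tape: Bystander, loose: roll of beige masking tape lying flat, 102 mm across, 25 mm high. Origin at its underside's centre.
- hinged_tin: Bystander, loose: small dark red lidded tin 70 x 100 x 23 mm, shut. Origin at its underside's centre.

How it is judged (in metres and radians):
On the way:
1. the cover is swung shut (within 0.03 rad) (value of joint cover below 0.03 rad), for 0.2 s.
At the end, for the whole second after the job is handed in: The cover is shut (within 0.03 rad of flat) and the stud has dropped into its catch: turned at least 1.35 rad clockwise and pressed in at least 11.5 of its 13 mm (value of joint cover below 0.03 rad and value of joint stud_press above 0.0115 m and value of joint stud_turn above 1.35 rad); the robot touches nothing.
It fails at once if a loose bystander is pushed more than 40 mm from where it lay (distance of any of sanding_block, clay_whistle, masking_tape, hinged_tin from where it was at the start of the episode above 0.04 m).
It also fails if it takes over 48 s, if anything falls off the work surface, if the arm or the gripper's body presses on something with over 40 N, if the wrist force passes 120 N, or if a joint passes its speed limit or range.

## Working session

There is one attempt and no reset: what is moved stays moved. The work goes in short steps, Python scripts to look and compute and a tool call to move; the robot and the scene stay as the last step left them, time stands still between calls to the robot, and variables do not carry over. Pictures are saved under pics/ and viewed, at most 10 in all, crops included, and the job is handed in when it is done.

Besides the shell and the picture viewer there is one more tool, called after "Emit:" by a JSON object that holds its "name" and its "arguments", one argument or row to a line. servo_tool: Moves the arm, as the interface text tells. Its arguments: {"type":"object","properties":{"deltas":{"type":"array","items":{"type":"object","properties":{"tx":{"type":"number"},"ty":{"type":"number"},"tz":{"type":"number"},"ax":{"type":"number"},"ay":{"type":"number"},"az":{"type":"number"},"claw":{"type":"number"}}}}},"required":["deltas"]}

```bash
mkdir -p pics; cat > h.py <<'E'
from station import *
import numpy as np, cv2
def T(name):
    c=calibration(name)
    if 'cam_to_world' in c: return np.array(c['cam_to_world'])
    s=sense(); M=np.eye(4); M[:3,:3]=s['ee_rot']; M[:3,3]=s['tcp_pos']
    return M@np.array(c['hand_eye'])
def find(label,cam,M):
    return [(round(r['confidence'],2),np.round((M@np.append(r['xyz'],1))[:3],4)) for r in recognise(label,cam)[:2]]
E
python3 - <<'E'
from h import *
s=sense();print(s['time_s'],s['tcp_pos'],s['ee_rot'],s['gripper_width'])
ims=[]
for c in ['scene','side']:
    M=T(c);im=capture(c);ims.append(im)
    for l in ['dust_box','cover','cover_hinge','cover_push','stud_top','sanding_block','clay_whistle','masking_tape','hinged_tin']:
        print(c,l,find(l,c,M))
cv2.imwrite('pics/a.png',ims[0]);cv2.imwrite('pics/b.png',ims[1])
print(sense()['time_s'])
E
```

```text
0.0 [6.24393974e-01 8.36687835e-06 2.21446856e-01] [[-2.01421596e-04 -9.99997517e-01 -2.21926664e-03]
 [-9.99999971e-01  2.01709848e-04 -1.29663065e-04]
 [ 1.30110391e-04  2.21924046e-03 -9.99997529e-01]] 0.9996651495039338
scene dust_box [(0.79, array([ 0.5653, -0.0837,  0.0838])), (0.66, array([ 0.5959, -0.0756,  0.1866]))]
scene cover []
scene cover_hinge [(0.55, array([ 0.5977, -0.0781,  0.187 ]))]
scene cover_push [(0.74, array([ 0.5946, -0.0696,  0.1778]))]
scene stud_top [(0.49, array([ 0.6116, -0.0671,  0.1953]))]
scene sanding_block [(0.87, array([ 0.3633, -0.3657,  0.0288]))]
scene clay_whistle [(0.51, array([0.5314, 0.346 , 0.0195]))]
scene masking_tape [(0.57, array([0.6457, 0.3437, 0.0176]))]
scene hinged_tin [(0.6, array([ 0.4803, -0.3531,  0.0246]))]
side dust_box [(0.91, array([ 0.5786, -0.0168,  0.0797]))]
side cover [(0.65, array([ 0.6103, -0.0474,  0.1857]))]
side cover_hinge [(0.58, array([ 0.6059, -0.0533,  0.1814])), (0.3, array([ 0.5778, -0.0181,  0.0803]))]
side cover_push [(0.86, array([ 0.603 , -0.0427,  0.1807]))]
side stud_top [(0.54, array([ 0.6256, -0.0598,  0.1924]))]
side sanding_block [(0.67, array([ 0.3702, -0.3415,  0.0286]))]
side clay_whistle []
side masking_tape [(0.81, array([0.6502, 0.3557, 0.0182]))]
side hinged_tin [(0.8, array([ 0.4844, -0.3257,  0.0237])), (0.65, array([ 0.3677, -0.3383,  0.0295]))]
1.0
```

View pics/a.png

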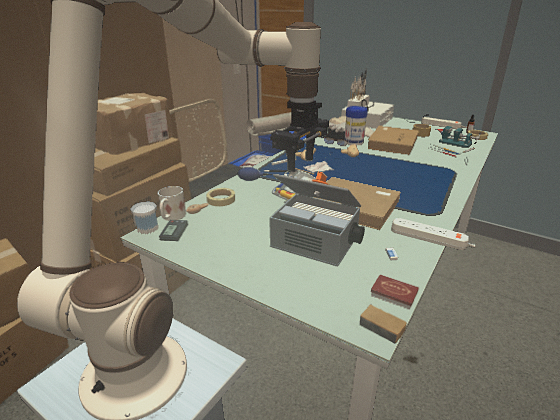

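View pics/b.png

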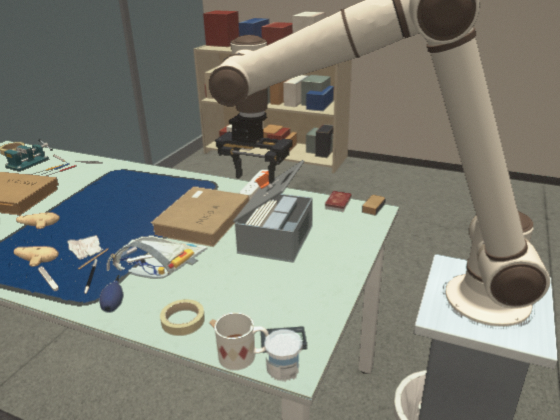

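The scene shows the box at about (315,228) with the cover raised at (320,190). In the side view the box is at (275,225) and the cover at (275,190). The bystanders lie well clear of it. Next I'll zoom in and check the wrist view.

```bash
python3 - <<'E'
from h import *
a=cv2.imread('pics/a.png')[165:270,255:375];b=cv2.imread('pics/b.png')[150:265,225:325]
M=T('wrist');w=capture('wrist')
for l in ['dust_box','cover_push','stud_top']: print(l,find(l,'wrist',M))
cv2.imwrite('pics/w.png',w)
z=lambda i,f:cv2.resize(i,None,fx=f,fy=f,interpolation=cv2.INTER_CUBIC)
A=z(a,3.4);B=z(b,3.9);h=max(len(A),len(B))
p=lambda i:cv2.copyMakeBorder(i,0,h-len(i),0,0,cv2.BORDER_CONSTANT)
cv2.imwrite('pics/ab.png',np.hstack([p(A),p(B)])); print(A.shape,B.shape)
E
```

```text
dust_box [(0.79, array([ 0.6002, -0.0768,  0.1888]))]
cover_push [(0.72, array([ 0.595 , -0.0768,  0.1851]))]
stud_top [(0.93, array([ 0.6256, -0.0664,  0.1915]))]
(357, 408, 3) (448, 390, 3)
```

View pics/w.png

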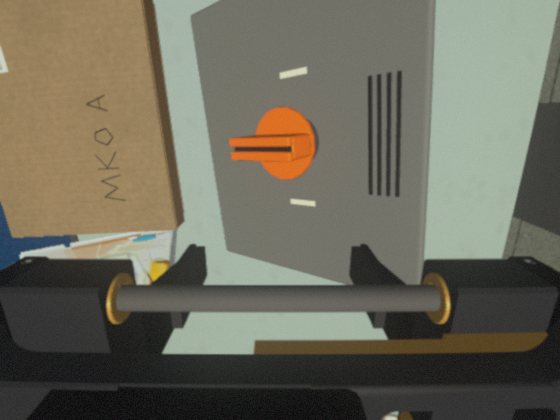

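View pics/ab.png

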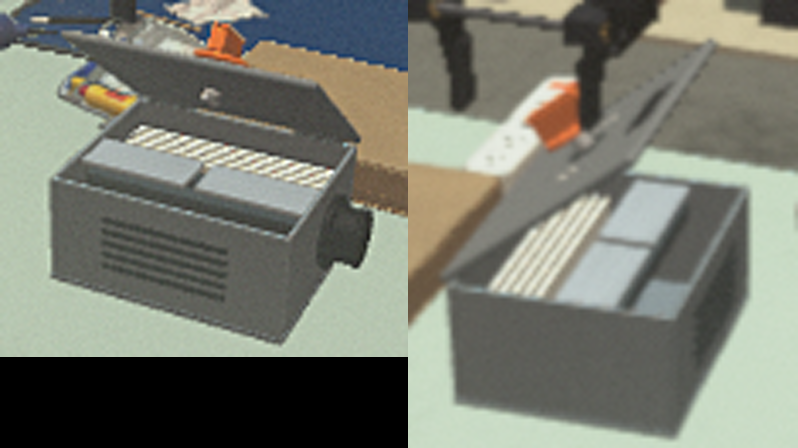

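The wrist view shows the cover's back corners at (192,15) and (228,248), its front edge near column 425, ribs centred at (385,133) and the slot centred at (263,149). I'll fit the box pose and cover angle to these points and the box and cover corners in the crops.

```bash
cat > fit.py <<'E'
from h import *
from scipy.optimize import least_squares
from scipy.spatial.transform import Rotation as R
cor=[] # cam, px, frame, pt(mm)
A=lambda u,v:((u+.5)/3.4-.5+255,(v+.5)/3.4-.5+165)
B=lambda u,v:((u-408+.5)/3.9-.5+225,(v+.5)/3.9-.5+150)
C=[('wrist',(192,15),'c',(0,-107,8)),('wrist',(228,248),'c',(0,107,8)),('wrist',(420,287),'c',(-185,107,8)),
('wrist',(385,133),'c',(-160,0,8)),('wrist',(263,149),'c',(-100,0,52)),
('scene',A(51,180),'b',(-85,105,100)),('scene',A(292,241),'b',(-85,-105,100)),('scene',A(53,278),'b',(-85,105,0)),('scene',A(283,344),'b',(-85,-105,0)),
('scene',A(70,35),'c',(-185,107,4)),('scene',A(318,85),'c',(-185,-107,4)),
('side',B(677,318),'b',(-85,105,100)),('side',B(675,437),'b',(-85,105,0)),('side',B(452,288),'b',(85,105,100)),('side',B(458,403),'b',(85,105,0)),('side',B(747,187),'b',(-85,-105,100)),
('side',B(712,42),'c',(-185,-107,4)),('side',B(632,172),'c',(-185,107,4))]
Ms={c:np.linalg.inv(T(c)) for c in ('wrist','scene','side')};K={c:calibration(c) for c in Ms}
def proj(c,P):
    k=K[c];p=Ms[c]@np.append(P,1)
    return cv2.projectPoints(p[:3].reshape(1,3),np.zeros(3),np.zeros(3),np.array([[k['fx'],0,k['cx']],[0,k['fy'],k['cy']],[0,0,1.]]),np.array(k['dist']))[0].ravel()
def pt(v,f,q):
    q=np.array(q)/1000.
    if f=='c': q=R.from_euler('y',v[3]).apply(q)+[.085,0,.1005]
    return R.from_euler('z',v[2]).apply(q)+[v[0],v[1],0]
res=lambda v:np.concatenate([proj(c,pt(v,f,q))-u for c,u,f,q in C])
r=least_squares(res,[.6,-.06,0,.6],loss='soft_l1',x_scale=[.1,.1,.5,.5]);v=r.x
print(np.round(v,4),np.degrees(v[2:]))
for (c,u,f,q),e in zip(C,res(v).reshape(-1,2)): print(c,q,np.round(e,1))
for n,q in [('push',(-160,0,8)),('edge',(-185,0,8)),('stud',(-100,0,52)),('hinge',(0,0,0))]:
    print(n,pt(v,'c',q).round(4),'shut',pt([*v[:3],0],'c',q).round(4))
E
python3 fit.py
```

```text
[ 0.5988 -0.0686  0.1097  0.6474] [ 6.2852018  37.09390485]
wrist (0, -107, 8) [-4.2 -1.5]
wrist (0, 107, 8) [0.1 2.9]
wrist (-185, 107, 8) [ 4.9 12.6]
wrist (-160, 0, 8) [1.  0.3]
wrist (-100, 0, 52) [-0.9 -2.3]
scene (-85, 105, 100) [-0.6 -0.8]
scene (-85, -105, 100) [ 0.3 -0.8]
scene (-85, 105, 0) [-0.5  0.1]
scene (-85, -105, 0) [0.3 0.1]
scene (-185, 107, 4) [-3.3  0.5]
scene (-185, -107, 4) [-0.1  1.2]
side (-85, 105, 100) [-1.1 -0.1]
side (-85, 105, 0) [-0.3  0.3]
side (85, 105, 100) [-2.6 -0.5]
side (85, 105, 0) [-1.8  0.2]
side (-85, -105, 100) [-0.5 -1. ]
side (-185, -107, 4) [0.8 0. ]
side (-185, 107, 4) [ 0.6 -1.9]
push [ 0.5612 -0.0727  0.2034] shut [ 0.5242 -0.0768  0.1085]
edge [ 0.5414 -0.0749  0.2185] shut [ 0.4994 -0.0796  0.1085]
stud [ 0.6352 -0.0646  0.2023] shut [ 0.5839 -0.0703  0.1525]
hinge [ 0.6833 -0.0593  0.1005] shut [ 0.6833 -0.0593  0.1005]
```

Pose fit: box at (0.599, -0.069) with yaw 6.3°, cover at 0.65 rad. Next I'll turn the tool so its x lies along the box's x, shut the fingers and move above the push point.

Emit:
{"name": "servo_tool", "arguments": {
  "deltas": [
    {"tz": -35, "az": -0.12, "claw": 0},
    {"tx": 20, "ty": 19, "tz": -35, "az": -0.25, "claw": 0},
    {"tx": 45, "ty": 40, "tz": -35, "az": -0.37, "claw": 0},
    {"tx": 73, "ty": 69, "tz": -35, "az": -0.5, "claw": 0},
    {"tx": 73, "ty": 69, "tz": -35, "az": -0.62, "claw": 0},
    {"tx": 73, "ty": 69, "tz": -35, "az": -0.75, "claw": 0},
    {"tx": 73, "ty": 69, "tz": -35, "az": -0.87, "claw": 0},
    {"tx": 73, "ty": 69, "tz": -35, "az": -1.0, "claw": 0},
    {"tx": 73, "ty": 69, "tz": -35, "az": -1.12, "claw": 0},
    {"tx": 73, "ty": 69, "tz": -35, "az": -1.24, "claw": 0},
    {"tx": 73, "ty": 69, "tz": -35, "az": -1.36, "claw": 0},
    {"tx": 73, "ty": 69, "tz": -35, "az": -1.48, "claw": 0}
  ]
}}

```text
schema error: expected keys tx, ty, tz, ax, ay, az, claw
```

Emit:
{"name": "servo_tool", "arguments": {
  "deltas": [
    {"az": -0.1, "claw": 0},
    {"az": -0.2, "claw": 0},
    {"az": -0.2, "claw": 0}
  ]
}}

```text
schema error: expected keys tx, ty, tz, ax, ay, az, claw
```

```bash
python3 -c "
from h import *
s=sense();print(s['time_s'],s['tcp_pos'],s['ee_rot'],s['gripper_width'],s['joints'],s['wrist_force'])
print(np.round(calibration('wrist')['hand_eye'],3))"
```

```text
1.2 [6.24959572e-01 1.86481410e-05 2.22547401e-01] [[-3.42019629e-05 -9.99999999e-01 -3.35735965e-05]
 [-9.99999999e-01  3.42019798e-05 -5.00655575e-07]
 [ 5.01803858e-07  3.35735793e-05 -9.99999999e-01]] 0.9999510700505178 [ 1.48163365e+01  2.20407554e+01  4.51000672e-01 -4.99197061e-04
 -6.84121123e+01 -1.48181125e+01] [ 0.04745896 -0.99514901 -0.51472086]
[[ 0.001 -0.956 -0.292  0.079]
 [ 1.     0.     0.001 -0.001]
 [-0.001 -0.292  0.956 -0.162]
 [ 0.     0.     0.     1.   ]]
```

All seven keys are required in every row.

Emit:
{"name": "servo_tool", "arguments": {
  "deltas": [
    {"tx": 0, "ty": 0, "tz": -35, "ax": 0, "ay": 0, "az": -0.12, "claw": 0},
    {"tx": 20, "ty": 19, "tz": -35, "ax": 0, "ay": 0, "az": -0.24, "claw": 0},
    {"tx": 45, "ty": 40, "tz": -35, "ax": 0, "ay": 0, "az": -0.36, "claw": 0},
    {"tx": 73, "ty": 69, "tz": -35, "ax": 0, "ay": 0, "az": -0.48, "claw": 0},
    {"tx": 73, "ty": 69, "tz": -35, "ax": 0, "ay": 0, "az": -0.6, "claw": 0},
    {"tx": 73, "ty": 69, "tz": -35, "ax": 0, "ay": 0, "az": -0.72, "claw": 0},
    {"tx": 73, "ty": 69, "tz": -35, "ax": 0, "ay": 0, "az": -0.84, "claw": 0},
    {"tx": 73, "ty": 69, "tz": -35, "ax": 0, "ay": 0, "az": -0.96, "claw": 0},
    {"tx": 73, "ty": 69, "tz": -35, "ax": 0, "ay": 0, "az": -1.08, "claw": 0},
    {"tx": 73, "ty": 69, "tz": -35, "ax": 0, "ay": 0, "az": -1.2, "claw": 0},
    {"tx": 73, "ty": 69, "tz": -35, "ax": 0, "ay": 0, "az": -1.32, "claw": 0},
    {"tx": 73, "ty": 69, "tz": -35, "ax": 0, "ay": 0, "az": -1.44, "claw": 0}
  ]
}}

```text
time_s: 2.2
tcp_pos: [0.556, -0.073, 0.2576]
ee_rot: [[0.992, -0.125, 0.0], [-0.125, -0.992, 0.0], [0.0, -0.0, -1.0]]
wrist_force: [0.7, 0.3, -0.4]
gripper_width: 0.171
gripper_force: 0.0
```

Emit:
{"name": "servo_tool", "arguments": {
  "deltas": [
    {"tx": 0, "ty": 0, "tz": 0, "ax": 0, "ay": 0, "az": -0.12, "claw": 0},
    {"tx": 0, "ty": 0, "tz": 0, "ax": 0, "ay": 0, "az": -0.24, "claw": 0},
    {"tx": 0, "ty": 0, "tz": 0, "ax": 0, "ay": 0, "az": -0.24, "claw": 0}
  ]
}}

```text
time_s: 2.45
tcp_pos: [0.5559, -0.073, 0.2576]
ee_rot: [[0.994, 0.111, 0.0], [0.111, -0.994, -0.0], [0.0, 0.0, -1.0]]
wrist_force: [0.6, 0.2, -0.1]
gripper_width: 0.02
gripper_force: 0.0
```

```bash
python3 -c "
from h import *
s=sense();print(s['time_s'],s['tcp_pos'],s['ee_rot'],s['gripper_width'],s['joints'],s['wrist_force'])"
```

```text
2.45 [ 0.55593564 -0.07297735  0.25762204] [[ 9.93818927e-01  1.11013210e-01  8.73620194e-05]
 [ 1.11013212e-01 -9.93818930e-01 -1.37898935e-05]
 [ 8.52911684e-05  2.34029956e-05 -9.99999996e-01]] 0.019965704246799127 [ 9.08122005e+00  1.44344614e+01 -5.46789077e+00  1.67002703e-03
 -7.00928298e+01  8.72919374e+01] [ 0.58051484  0.19402012 -0.05635491]
```

Emit:
{"name": "servo_tool", "arguments": {
  "deltas": [
    {"tx": 0, "ty": 0, "tz": 20, "ax": 0, "ay": 0, "az": 0, "claw": 0},
    {"tx": 0, "ty": 0, "tz": 40, "ax": 0, "ay": 0, "az": 0, "claw": 0},
    {"tx": -2, "ty": 0, "tz": 50, "ax": 0, "ay": 0, "az": 0, "claw": 0},
    {"tx": -5, "ty": 0, "tz": 60, "ax": 0, "ay": 0, "az": 0, "claw": 0},
    {"tx": -10, "ty": 0, "tz": 72, "ax": 0, "ay": 0, "az": 0, "claw": 0},
    {"tx": -16, "ty": 0, "tz": 83, "ax": 0, "ay": 0, "az": 0, "claw": 0},
    {"tx": -21, "ty": 0, "tz": 94, "ax": 0, "ay": 0, "az": 0, "claw": 0},
    {"tx": -26, "ty": 0, "tz": 106, "ax": 0, "ay": 0, "az": 0, "claw": 0},
    {"tx": -29, "ty": 0, "tz": 117, "ax": 0, "ay": 0, "az": 0, "claw": 0},
    {"tx": -31, "ty": 0, "tz": 125, "ax": 0, "ay": 0, "az": 0, "claw": 0},
    {"tx": -32, "ty": 0, "tz": 133, "ax": 0, "ay": 0, "az": 0, "claw": 0},
    {"tx": -34, "ty": 0, "tz": 140, "ax": 0, "ay": 0, "az": 0, "claw": 0}
  ]
}}

```text
time_s: 3.45
tcp_pos: [0.5229, -0.0766, 0.1175]
ee_rot: [[0.994, 0.108, 0.002], [0.108, -0.994, -0.0], [0.002, 0.0, -1.0]]
wrist_force: [1.0, 0.1, 1.5]
gripper_width: 0.005
gripper_force: 0.9
```

Emit:
{"name": "servo_tool", "arguments": {
  "deltas": [
    {"tx": 0, "ty": 0, "tz": 3, "ax": 0, "ay": 0, "az": 0, "claw": 0},
    {"tx": 0, "ty": 0, "tz": 6, "ax": 0, "ay": 0, "az": 0, "claw": 0},
    {"tx": 0, "ty": 0, "tz": 9, "ax": 0, "ay": 0, "az": 0, "claw": 0},
    {"tx": 0, "ty": 0, "tz": 10, "ax": 0, "ay": 0, "az": 0, "claw": 0}
  ]
}}

```text
time_s: 3.78
tcp_pos: [0.5216, -0.0768, 0.1088]
ee_rot: [[0.994, 0.109, -0.002], [0.109, -0.994, -0.001], [-0.002, 0.0, -1.0]]
wrist_force: [-6.5, 3.5, 16.0]
gripper_width: 0.006
gripper_force: 8.1
```

Emit:
{"name": "servo_tool", "arguments": {
  "deltas": [
    {"tx": 0, "ty": 0, "tz": 0, "ax": 0, "ay": 0, "az": 0, "claw": 0},
    {"tx": 0, "ty": 0, "tz": -25, "ax": 0, "ay": 0, "az": 0, "claw": 0},
    {"tx": 0, "ty": 0, "tz": -60, "ax": 0, "ay": 0, "az": 0, "claw": 60},
    {"tx": 10, "ty": 0, "tz": -92, "ax": 0, "ay": 0, "az": 0, "claw": 60},
    {"tx": 35, "ty": 0, "tz": -92, "ax": 0, "ay": 0, "az": 0, "claw": 60},
    {"tx": 55, "ty": 0, "tz": -92, "ax": 0, "ay": 0, "az": 0, "claw": 60},
    {"tx": 55, "ty": 0, "tz": -92, "ax": 0, "ay": 0, "az": 0, "claw": 60},
    {"tx": 55, "ty": 0, "tz": -92, "ax": 0, "ay": 0, "az": 0, "claw": 60}
  ]
}}

```text
time_s: 4.45
tcp_pos: [0.5768, -0.0706, 0.1985]
ee_rot: [[0.994, 0.109, -0.002], [0.109, -0.994, 0.0], [-0.002, -0.0, -1.0]]
wrist_force: [-0.6, 0.1, -0.2]
gripper_width: 0.376
gripper_force: 0.0
```

```bash
python3 - <<'E'
from h import *
s=sense();print(s['time_s'],s['tcp_pos'],s['gripper_width'])
M=T('wrist');w=capture('wrist');cv2.imwrite('pics/w2.png',w)
print(find('stud_top','wrist',M))
# orange mask, top-level back-projection at z=.1525 (wing top) of slot + disc
hsv=cv2.cvtColor(w,cv2.COLOR_BGR2HSV);m=cv2.inRange(hsv,(3,150,90),(22,255,255))
n,l,st,ct=cv2.connectedComponentsWithStats(m);i=1+st[1:,4].argmax();print(st[i],ct[i])
side=capture('side')[150:265,225:325];cv2.imwrite('pics/w2.png',np.hstack([w[:420],cv2.resize(side,(240,276))[0:276] if 0 else cv2.copyMakeBorder(cv2.resize(side,(240,276)),0,144,0,0,cv2.BORDER_CONSTANT)]))
E
```

```text
4.45 [ 0.57676763 -0.07060978  0.19853543] 0.3757737954824274
[(0.66, array([ 0.5895, -0.0665,  0.1225]))]
[ 249  185   58   68 2469] [277.37586067 214.78938842]
```

View pics/w2.png

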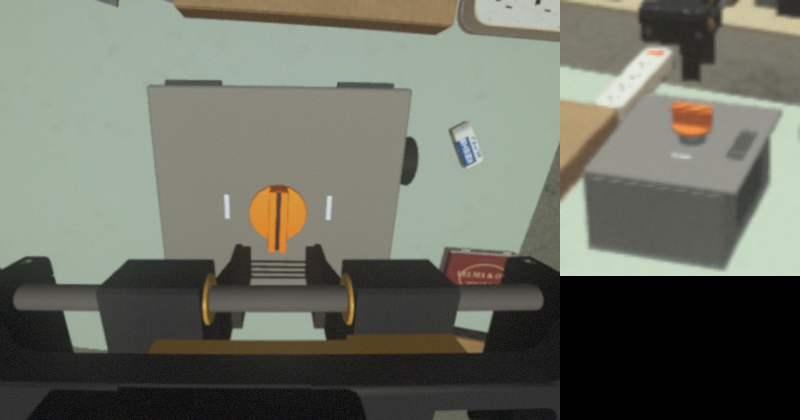

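The cover is shut. The stud's slot runs from (278,192) to (279,249), the disc is centred near (277,213), and the cover's back corners are at (148,86) and (411,90).

```bash
python3 - <<'E'
from h import *
k=calibration('wrist');M=T('wrist');s=sense();R=np.array(s['ee_rot']);p=np.array(s['tcp_pos'])
K=np.array([[k['fx'],0,k['cx']],[0,k['fy'],k['cy']],[0,0,1.]])
for n,u,z in [('slot back',(278,192),.1525),('slot front',(279,249),.1525),('disc',(277.5,212.5),.1285),('L',(148,86),.1085),('R',(411,90),.1085),('tickL',(227,206),.1085),('tickR',(328,208),.1085)]:
    x=cv2.undistortPoints(np.array([[u]],float),K,np.array(k['dist'])).ravel()
    d=M[:3,:3]@[x[0],x[1],1];P=M[:3,3]+d*(z-M[2,3])/d[2]
    print(n,P.round(4),'tool mm',(R.T@(P-p)*1000).round(1))
E
```

```text
slot back [ 0.6076 -0.0665  0.1525] tool mm [32.2 -0.8 46.4]
slot front [ 0.5632 -0.0722  0.1525] tool mm [-12.6   0.   46.5]
disc [ 0.5847 -0.0687  0.1285] tool mm [ 9.3 -1.2 70.4]
L [0.6721 0.0446 0.1085] tool mm [ 108.5 -104.3   90.3]
R [ 0.6921 -0.1641  0.1085] tool mm [105.6 105.4  90.3]
tickL [ 0.5796 -0.0241  0.1085] tool mm [  9.1 -46.   90.4]
tickR [ 0.5876 -0.1135  0.1085] tool mm [ 7.3 43.7 90.4]
```

Emit:
{"name": "servo_tool", "arguments": {
  "deltas": [
    {"tx": 9, "ty": -1, "tz": 0, "ax": 0, "ay": 0, "az": 0, "claw": 40},
    {"tx": 9, "ty": -1, "tz": 20, "ax": 0, "ay": 0, "az": 0, "claw": 40},
    {"tx": 9, "ty": -1, "tz": 40, "ax": 0, "ay": 0, "az": 0, "claw": 40},
    {"tx": 9, "ty": -1, "tz": 55, "ax": 0, "ay": 0, "az": 0, "claw": 40},
    {"tx": 9, "ty": -1, "tz": 63, "ax": 0, "ay": 0, "az": 0, "claw": 40},
    {"tx": 9, "ty": -1, "tz": 67, "ax": 0, "ay": 0, "az": 0, "claw": 40},
    {"tx": 9, "ty": -1, "tz": 67, "ax": 0, "ay": 0, "az": 0, "claw": 0},
    {"tx": 9, "ty": -1, "tz": 67, "ax": 0, "ay": 0, "az": 0, "claw": 0},
    {"tx": 9, "ty": -1, "tz": 67, "ax": 0, "ay": 0, "az": 0, "claw": 0},
    {"tx": 9, "ty": -1, "tz": 67, "ax": 0, "ay": 0, "az": 0, "claw": 0},
    {"tx": 9, "ty": -1, "tz": 67, "ax": 0, "ay": 0, "az": 0, "claw": 0},
    {"tx": 9, "ty": -1, "tz": 67, "ax": 0, "ay": 0, "az": 0, "claw": 0}
  ]
}}

```text
time_s: 5.6
tcp_pos: [0.5863, -0.0692, 0.1335]
ee_rot: [[0.994, 0.109, 0.002], [0.109, -0.994, -0.001], [0.002, 0.001, -1.0]]
wrist_force: [1.1, -1.9, 1.1]
gripper_width: 0.159
gripper_force: 30.0
```

Emit:
{"name": "servo_tool", "arguments": {
  "deltas": [
    {"tx": 0, "ty": 0, "tz": 2, "ax": 0, "ay": 0, "az": 0, "claw": 0},
    {"tx": 0, "ty": 0, "tz": 4, "ax": 0, "ay": 0, "az": 0, "claw": 0},
    {"tx": 0, "ty": 0, "tz": 6, "ax": 0, "ay": 0, "az": 0, "claw": 0},
    {"tx": 0, "ty": 0, "tz": 6, "ax": 0, "ay": 0, "az": 0, "claw": 0}
  ]
}}

```text
time_s: 5.93
tcp_pos: [0.5862, -0.0691, 0.1266]
ee_rot: [[0.994, 0.109, 0.001], [0.109, -0.994, -0.001], [0.001, 0.001, -1.0]]
wrist_force: [1.6, -4.5, 1.9]
gripper_width: 0.152
gripper_force: 30.0
```

Emit:
{"name": "servo_tool", "arguments": {
  "deltas": [
    {"tx": 0, "ty": 0, "tz": 0, "ax": 0, "ay": 0, "az": 0.1, "claw": 0},
    {"tx": 0, "ty": 0, "tz": 0, "ax": 0, "ay": 0, "az": 0.2, "claw": 0},
    {"tx": 0, "ty": 0, "tz": 0, "ax": 0, "ay": 0, "az": 0.3, "claw": 0},
    {"tx": 0, "ty": 0, "tz": 0, "ax": 0, "ay": 0, "az": 0.4, "claw": 0}
  ]
}}

```text
time_s: 6.27
tcp_pos: [0.5862, -0.0697, 0.1266]
ee_rot: [[0.957, -0.291, 0.001], [-0.291, -0.957, -0.002], [0.001, 0.001, -1.0]]
wrist_force: [1.4, -6.6, 2.2]
gripper_width: 0.158
gripper_force: 30.0
```

```bash
python3 -c "
from h import *
s=sense();print(s['tcp_pos'],s['wrist_force'],s['moment'],s['gripper_width'])"
```

```text
[ 0.58618116 -0.06974167  0.12660744] [ 1.37360799 -6.61273645  2.16416426] [-2.10936894 -0.46487573  0.0983773 ] 0.1579642795484836
```

Emit:
{"name": "servo_tool", "arguments": {
  "deltas": [
    {"tx": 0, "ty": 0, "tz": 0, "ax": 0, "ay": 0, "az": 0.1, "claw": 0},
    {"tx": 0, "ty": 0, "tz": 0, "ax": 0, "ay": 0, "az": 0.2, "claw": 0},
    {"tx": 0, "ty": 0, "tz": 0, "ax": 0, "ay": 0, "az": 0.3, "claw": 0},
    {"tx": 0, "ty": 0, "tz": 0, "ax": 0, "ay": 0, "az": 0.4, "claw": 0},
    {"tx": 0, "ty": 0, "tz": 0, "ax": 0, "ay": 0, "az": 0.5, "claw": 0},
    {"tx": 0, "ty": 0, "tz": 0, "ax": 0, "ay": 0, "az": 0.6, "claw": 0},
    {"tx": 0, "ty": 0, "tz": 0, "ax": 0, "ay": 0, "az": 0.7, "claw": 0},
    {"tx": 0, "ty": 0, "tz": 0, "ax": 0, "ay": 0, "az": 0.8, "claw": 0},
    {"tx": 0, "ty": 0, "tz": 0, "ax": 0, "ay": 0, "az": 0.9, "claw": 0},
    {"tx": 0, "ty": 0, "tz": 0, "ax": 0, "ay": 0, "az": 1.0, "claw": 0},
    {"tx": 0, "ty": 0, "tz": 0, "ax": 0, "ay": 0, "az": 1.1, "claw": 0},
    {"tx": 0, "ty": 0, "tz": 0, "ax": 0, "ay": 0, "az": 1.16, "claw": 0}
  ]
}}

```text
time_s: 7.27
tcp_pos: [0.5847, -0.071, 0.1266]
ee_rot: [[0.116, -0.993, -0.003], [-0.993, -0.116, -0.003], [0.003, 0.003, -1.0]]
wrist_force: [-1.4, -8.6, 2.9]
gripper_width: 0.159
gripper_force: 30.0
```

```bash
python3 -c "
from h import *
s=sense();print(s['tcp_pos'],s['wrist_force'],s['moment'],s['gripper_width'],s['joints'])"
```

```text
[ 0.58469332 -0.07098384  0.12655962] [-1.40613666 -8.55859617  2.93349732] [-2.8409406   0.25749606  0.01537054] 0.15919177571235857 [  8.90819263  23.45901272 -12.25839798   0.19969946 -54.47368557
  -2.38183369]
```

Emit:
{"name": "servo_tool", "arguments": {
  "deltas": [
    {"tx": 1, "ty": 0, "tz": 1, "ax": 0, "ay": 0, "az": 0.02, "claw": 0},
    {"tx": 1, "ty": 0, "tz": 3, "ax": 0, "ay": 0, "az": 0.02, "claw": 0},
    {"tx": 1, "ty": 0, "tz": 5, "ax": 0, "ay": 0, "az": 0.02, "claw": 0},
    {"tx": 1, "ty": 0, "tz": 7, "ax": 0, "ay": 0, "az": 0.02, "claw": 0},
    {"tx": 1, "ty": 0, "tz": 8, "ax": 0, "ay": 0, "az": 0.02, "claw": 0},
    {"tx": 1, "ty": 0, "tz": 8, "ax": 0, "ay": 0, "az": 0.02, "claw": 0}
  ]
}}

```text
time_s: 7.77
tcp_pos: [0.5848, -0.0711, 0.1203]
ee_rot: [[0.1, -0.995, -0.002], [-0.995, -0.1, -0.003], [0.002, 0.003, -1.0]]
wrist_force: [-4.3, -6.1, 12.0]
gripper_width: 0.16
gripper_force: 30.0
```

Emit:
{"name": "servo_tool", "arguments": {
  "deltas": [
    {"tx": 0, "ty": 0, "tz": 1, "ax": 0, "ay": 0, "az": 0, "claw": 0},
    {"tx": 0, "ty": 0, "tz": 2, "ax": 0, "ay": 0, "az": 0, "claw": 0},
    {"tx": 0, "ty": 0, "tz": 3, "ax": 0, "ay": 0, "az": 0, "claw": 0},
    {"tx": 0, "ty": 0, "tz": 3, "ax": 0, "ay": 0, "az": 0, "claw": 0}
  ]
}}

```text
time_s: 8.1
tcp_pos: [0.5849, -0.0712, 0.1201]
ee_rot: [[0.101, -0.995, -0.001], [-0.995, -0.101, -0.003], [0.003, 0.002, -1.0]]
wrist_force: [-8.8, -3.6, 23.5]
gripper_width: 0.157
gripper_force: 30.0
```

Emit:
{"name": "servo_tool", "arguments": {
  "deltas": [
    {"tx": 0, "ty": 0, "tz": -3, "ax": 0, "ay": 0, "az": 0, "claw": 0},
    {"tx": 0, "ty": 0, "tz": -3, "ax": 0, "ay": 0, "az": 0, "claw": 45},
    {"tx": 0, "ty": 0, "tz": -3, "ax": 0, "ay": 0, "az": 0, "claw": 45},
    {"tx": 0, "ty": 0, "tz": -3, "ax": 0, "ay": 0, "az": 0, "claw": 45},
    {"tx": 0, "ty": 0, "tz": -3, "ax": 0, "ay": 0, "az": 0, "claw": 45},
    {"tx": 0, "ty": 0, "tz": -20, "ax": 0, "ay": 0, "az": 0, "claw": 45},
    {"tx": 0, "ty": 0, "tz": -50, "ax": 0, "ay": 0, "az": 0, "claw": 45},
    {"tx": 0, "ty": 0, "tz": -85, "ax": 0, "ay": 0, "az": 0, "claw": 45},
    {"tx": 0, "ty": 0, "tz": -100, "ax": 0, "ay": 0, "az": 0, "claw": 45},
    {"tx": 0, "ty": 0, "tz": -100, "ax": 0, "ay": 0, "az": 0, "claw": 45}
  ]
}}

```text
time_s: 8.93
tcp_pos: [0.5885, -0.0693, 0.2201]
ee_rot: [[0.101, -0.995, 0.009], [-0.995, -0.101, 0.0], [0.001, -0.009, -1.0]]
wrist_force: [-0.2, 0.3, 0.5]
gripper_width: 0.518
gripper_force: 0.0
```

```bash
python3 - <<'E'
from h import *
s=sense();print(s['time_s'],s['tcp_pos'],s['wrist_force'])
w=capture('wrist');a=capture('side')[150:265,225:325]
cv2.imwrite('pics/w3.png',np.hstack([w,cv2.copyMakeBorder(cv2.resize(a,(240,276)),0,144,0,0,cv2.BORDER_CONSTANT)]))
k=calibration('wrist');M=T('wrist')
E
```

```text
8.9333 [ 0.58845785 -0.06929498  0.22005095] [-0.16958498  0.32573178  0.47831491]
```

View pics/w3.png

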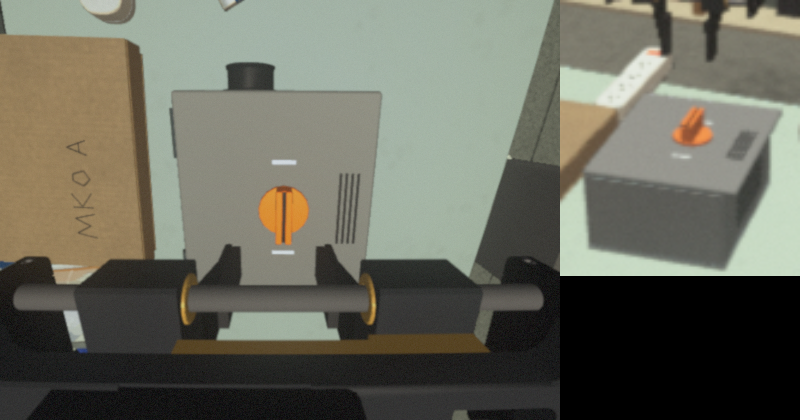

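The wing lies across the cover between the two tick marks. To confirm the stud is fully home, I'll press once on the wing top with shut fingers. Contact is expected at z≈0.1395.

Emit:
{"name": "servo_tool", "arguments": {
  "deltas": [
    {"tx": 0, "ty": 0, "tz": 20, "ax": 0, "ay": 0, "az": 0, "claw": 0},
    {"tx": 0, "ty": 0, "tz": 40, "ax": 0, "ay": 0, "az": 0, "claw": 0},
    {"tx": 0, "ty": 0, "tz": 40, "ax": 0, "ay": 0, "az": 0, "claw": 0},
    {"tx": 0, "ty": 0, "tz": 40, "ax": 0, "ay": 0, "az": 0, "claw": 0},
    {"tx": 0, "ty": 0, "tz": 45, "ax": 0, "ay": 0, "az": 0, "claw": 0},
    {"tx": 0, "ty": 0, "tz": 50, "ax": 0, "ay": 0, "az": 0, "claw": 0},
    {"tx": 0, "ty": 0, "tz": 60, "ax": 0, "ay": 0, "az": 0, "claw": 0},
    {"tx": 0, "ty": 0, "tz": 68, "ax": 0, "ay": 0, "az": 0, "claw": 0},
    {"tx": 0, "ty": 0, "tz": 74, "ax": 0, "ay": 0, "az": 0, "claw": 0},
    {"tx": 0, "ty": 0, "tz": 78, "ax": 0, "ay": 0, "az": 0, "claw": 0},
    {"tx": 0, "ty": 0, "tz": 80, "ax": 0, "ay": 0, "az": 0, "claw": 0},
    {"tx": 0, "ty": 0, "tz": 81, "ax": 0, "ay": 0, "az": 0, "claw": 0}
  ]
}}

```text
time_s: 10.03
tcp_pos: [0.5865, -0.07, 0.1394]
ee_rot: [[0.102, -0.995, 0.002], [-0.995, -0.102, -0.002], [0.002, -0.002, -1.0]]
wrist_force: [-7.7, 3.1, 25.7]
gripper_width: 0.007
gripper_force: 12.7
```

Emit:
{"name": "servo_tool", "arguments": {
  "deltas": [
    {"tx": 0, "ty": 0, "tz": 1, "ax": 0, "ay": 0, "az": 0, "claw": 0},
    {"tx": 0, "ty": 0, "tz": 2, "ax": 0, "ay": 0, "az": 0, "claw": 0},
    {"tx": 0, "ty": 0, "tz": 2, "ax": 0, "ay": 0, "az": 0, "claw": 0}
  ]
}}

```text
time_s: 10.28
tcp_pos: [0.5866, -0.07, 0.1393]
ee_rot: [[0.102, -0.995, 0.004], [-0.995, -0.102, -0.002], [0.002, -0.004, -1.0]]
wrist_force: [-10.6, 4.0, 29.1]
gripper_width: 0.007
gripper_force: 14.2
```

The wing top is hard against its stop at z = 0.1394, so the stud is fully home. I'll retreat and hand in.

Emit:
{"name": "servo_tool", "arguments": {
  "deltas": [
    {"tx": 0, "ty": 0, "tz": -15, "ax": 0, "ay": 0, "az": 0, "claw": 0},
    {"tx": 0, "ty": 0, "tz": -50, "ax": 0, "ay": 0, "az": 0, "claw": 0},
    {"tx": 0, "ty": 0, "tz": -85, "ax": 0, "ay": 0, "az": 0, "claw": 0},
    {"tx": 0, "ty": 0, "tz": -90, "ax": 0, "ay": 0, "az": 0, "claw": 0},
    {"tx": 0, "ty": 0, "tz": -90, "ax": 0, "ay": 0, "az": 0, "claw": 0}
  ]
}}

```text
time_s: 10.7
tcp_pos: [0.5875, -0.0697, 0.2258]
ee_rot: [[0.1, -0.995, 0.007], [-0.995, -0.1, 0.0], [0.0, -0.007, -1.0]]
wrist_force: [-0.2, 0.2, 0.8]
gripper_width: 0.007
gripper_force: 0.0
```

```bash
python3 -c "
from h import *
print(sense()['tcp_pos'],sense()['wrist_force']);print(finish_job())"
```

```text
[ 0.58750501 -0.06965169  0.2257802 ] [-0.21233476  0.19480127  0.78417065]
the job is handed in; nothing more can be done
None
```

The cover is shut, the stud is turned a quarter clockwise and pressed fully home with its wing across the cover, the arm is clear, the other things were not touched, and the job was handed in at about 11 s; no verdict came back.

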